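Lay up the tasting board and the covered ramekin

ROBOT

A 6-joint arm with a two-finger parallel gripper is mounted at the origin on the work surface. World frame = base frame: x ahead of the robot, y to its left, z up, the work surface at z = 0. Lengths are in m, angles in degrees, forces in N, time in s.
With the tool pointing down it reaches from about 0.375 to 0.9 m from the base axis. Payload 3.1 kg.
Tool frame: the origin (TCP) lies on the centre line of the jaws, within the pads' length; the fingertips stand 17 mm ahead of it and the grasp point (between the pads) lies 2 mm behind it; z points along the fingers, y is the line along which they close (so a half turn about z gives the same grasp; the last joint's range is limited). The gripper opens to 87 mm and grips with 3 to 60 N. Pads are 19 mm wide; open, the fingers measure 117 mm over their backs; the gripper's body (75 mm by 190 mm) begins 51 mm behind the grasp point.
Start: joints at [-74.169, 30.224, 82.088, -0, 67.689, -10.227], TCP at [0.275, -0.561, 0.24] pointing down, gripper open.
Joint ranges: [-176.69, 176.69], [-43.24, 126.21], [12.49, 139.97], [-82, 262], [0, 151.66], [-163.58, 163.58]. Speed limits (degrees/s): [159.86, 159.86, 180, 180, 180, 180].

INTERFACE

Orientations are given as a 3x3 rotation matrix whose columns are the frame's x, y, z axes.
In Python, from rig import bot, imaging, finder gives the robot as it stands. The module is installed in compiled form; this text tells all that it offers.
- The arm moves only by the tool play_rows, never from a script. Its argument "motion" is a list that holds one entry, the list of rows, each a list of 6 numbers: the shift along the tool's x, y, z in shares of 0.5 m (1.0 is 0.5 m), then the turn, a rotation vector about the tool's x, y, z in normalised numbers (1 is pi/2 rad). In form: [[[dx, dy, dz, wx, wy, wz], ...]]. A call has 1 to 8 rows; each row is the pose to reach, as a shift and turn from the pose commanded when the call began, along the tool's axes at that moment; what a row does not reach only later rows make up. A row lasts 1/12 s, in which the tool goes at most 41.7 mm and 7.16 degrees, less where a joint would pass 70% of its speed; a pose out of reach is approached as far as the arm can. Shift and turn numbers lie between -1 and 1, and a call with a number outside is refused. A call with a gripper value outside its range is refused whole. "fingers" is the finger opening in m, from 0 to 0.087, set as the call begins (left out, the last holds). The fingers move at their own pace and stop on an object; the grip force is fixed at half the most. Time passes only in rows, so rows that repeat a pose let the fingers close. It gives the time, the measured TCP pose, the force, the opening and the grip force at its end, in the units of the state.
- bot.read_state(): the state, without advancing time (a new reading comes with each control period).
- imaging.capture(name): name is "side" or "top"; returns a dict with "frame" (420x560x3 uint8, red, green, blue), "camera_matrix" (3x3 intrinsics, pixels), "R" (3x3) and "t" (3): a world point X has camera coordinates R X + t. Camera axes: x right, y down, z forward; pixel columns grow to the right and rows downward; lengths in m; the calibration is good to about 2 mm. A picture is of the moment at which its call begins. There is no depth.
- bot.hand_in(): hands the job in; it is judged then, once.
Trained networks look in the newest picture that a camera, given by its name, has taken for a name from the list of things; names that differ only in an ending like _2 or _b are one class to them, and where a whole thing is asked for, a point or a joint stands for the part that bears it (a point fixed in the world has none). Each returns a list of dicts, best first, with "confidence" (0 to 1); they miss things now and then, are a little off and sometimes report something else, mostly with a low value. They report only what shows in the picture. A call takes as long as a camera call. They do not tell look-alikes from the thing itself.
- finder.recognise(camera, name): "at" ([x, y, z] in m, in world coordinates, good to about 4 mm: the middle of the surface that is visible of it).
- finder.outline_of(camera, name): "pixels" (420x560 bool, what is visible of it).
The state is a dict: "time_s": time; "joint_positions": joint angles; "qvel": joint speeds; "tau": joint torques, N m; "position": TCP position; "tcp_rot": TCP orientation; "force": force on the tool from outside, world axes, zero at the start; "moment": the same for the moment, N m; "opening": opening from 0.0 (shut) to 1.0 (fully open); "grasp_force": force on a finger pad.
Only numpy, scipy, OpenCV 4.12 (cv2) and the standard library are available. Lean on these libraries where they do the work, as an engineer would, in place of code of your own. Each camera call takes 0.05 s, during which the arm holds its last target. There are 200 camera calls.

TASK

Lay up this catering table: stand the ramekin in the middle of the round slate and put its lid on it; on the oak board, stand the jar in the middle, the pepper mill between the jar and the board's handle, and the steel dip cup on the other side of the jar, all three in line along the middle of the board with gaps of about 30 mm (3 cm) between neighbours. Everything stands upright; set things down rather than drop them, and do not shift the service bell.

Things in the scene. Friction and masses are not known exactly. Their poses are not given: they have to be found in the camera images.
- board: Fixed oak serving board: blade 240 mm (x) by 120 mm (y), 16 mm thick, plus a 34 mm wide handle of the same thickness ending 192 mm from the origin. Origin: centre of the blade's underside, on the table; x along the board towards the handle, y across, z up; top face at z = 16 mm. It lies left or right of the middle, turned up to 0.5 rad, handle pointing away from the robot.
- slate: Flat round dark-grey slate plate, 140 mm across and 8 mm thick, fixed on the table on the other side of the middle from the board. Origin: centre of its underside; top face at z = 8 mm.
- ramekin: Brown earthenware ramekin, open on top: plain upright cylinder 64 mm across outside, 45 mm high, wall 4 mm (mouth 56 mm across), floor 5 mm thick; 110 to 205 g. No handle. Origin: centre of its underside, z up.
- lid: Brown earthenware lid, 70 g, right way up on the table: plug 42 mm across, 6 mm deep underneath; disc 66 mm across at z = 6 to 12 mm; neck 14 mm across; round knob 22 mm across at z = 16 to 32 mm. Origin: centre of the plug's underside, z up. On the ramekin the plug hangs in the mouth (7 mm play all round), the disc rests on the rim, and the lid's origin is 39 mm above the ramekin's.
- jar: Squat amber glass jar with a pale paper label and a steel screw cap, closed: 48 mm across, 70 mm high; 120 to 216 g. Origin: centre of its underside, z up.
- mill: Dark wooden pepper mill, upright: plain cylinder 40 mm across up to 60 mm height, then a waist 28 mm across at 69 mm, a head 40 mm across at 78 mm and a small steel ball on top, 100 mm high in all; 112 to 203 g. Origin: centre of its underside, z up.
- cup: Small low stainless steel dip cup, open on top: plain upright cylinder 52 mm across outside, 28 mm high, wall 3 mm, floor 4 mm thick; about 80 g. Origin: centre of its underside, z up.
- bell: Bystander, leave alone: loose brass service bell on a black round base 72 mm across, 47 mm high. Origin: centre of its underside. It stands among the loose things: all six start upright on the table between board and slate, in two columns of three along x (centres at least 85 mm apart in a column, 110 mm between columns), in random order.
Things that resemble listed ones, but are neither listed nor needed, are in the scene too. There is more than one size of the cup; the job needs the larger.

How it is judged (in metres and radians):
At the end, for the whole second after the job is handed in: Ramekin on slate, within 15 mm of its centre; lid seated on it (10 mm of axis). On the board, within 15 mm of its long middle line: jar 15 mm from the middle at most; mill (handle side) and cup (other side) each 15 to 45 mm clear of the jar. All upright within 0.1 rad, at rest (horizontal distance between ramekin and slate below 0.015 m and z of ramekin in the frame of slate between 0.004 and 0.012 m and horizontal distance between lid and ramekin below 0.01 m and z of lid in the frame of ramekin between 0.035 and 0.043 m and z of jar in the frame of board between 0.012 and 0.02 m and y of jar in the frame of board between -0.015 and 0.015 m and z of mill in the frame of board between 0.012 and 0.02 m and y of mill in the frame of board between -0.015 and 0.015 m and z of cup in the frame of board between 0.012 and 0.02 m and y of cup in the frame of board between -0.015 and 0.015 m and x of jar in the frame of board between -0.015 and 0.015 m and x of mill in the frame of board above 0.03 m and horizontal distance between mill and jar between 0.059 and 0.089 m and x of cup in the frame of board below -0.03 m and horizontal distance between cup and jar between 0.065 and 0.095 m and angle between each of ramekin, lid, jar, mill, cup's own z axis and vertical below 0.1 rad and linear speed of each of ramekin, lid, jar, mill, cup below 0.02 m/s); the robot touches nothing.
It fails at once if the service bell is shifted by more than 20 mm (distance of bell from where it was at the start of the episode above 0.02 m).
It fails at once if one of the five things is dropped: it moves faster than 0.7 m/s with no finger touching it ((linear speed of ramekin above 0.7 m/s and contact force between ramekin and the fingers below 0.05 N) or (linear speed of lid above 0.7 m/s and contact force between lid and the fingers below 0.05 N) or (linear speed of jar above 0.7 m/s and contact force between jar and the fingers below 0.05 N) or (linear speed of mill above 0.7 m/s and contact force between mill and the fingers below 0.05 N) or (linear speed of cup above 0.7 m/s and contact force between cup and the fingers below 0.05 N)).
It also fails if it takes over 136 s, if anything falls off the work surface, if the arm or the gripper's body presses on something with over 40 N, if the wrist force passes 120 N, or if a joint passes its speed limit or range.

## Working session

There is one attempt and no reset: what is moved stays moved. The work goes in short steps, Python scripts to look and compute and a tool call to move; the robot and the scene stay as the last step left them, time stands still between calls to the robot, and variables do not carry over. Pictures are saved under pics/ and viewed, at most 14 in all, crops included, and the job is handed in when it is done.

Besides the shell and the picture viewer there is one more tool, called after "Request:" by a JSON object that holds its "api" and its "payload", one argument or row to a line. play_rows: Moves the arm, as the interface text tells. Its arguments: {"type":"object","properties":{"motion":{"type":"array"},"fingers":{"type":"number"}},"required":["motion"]}

```bash
mkdir -p pics; ls; python3 - <<'E'
from rig import bot, imaging, finder
import cv2, numpy as np
for c in ("top","side"):
    d=imaging.capture(c); cv2.imwrite(f"pics/{c}0.png",d["frame"][:,:,::-1])
    print(c,np.round(d["camera_matrix"],1).tolist(),np.round(d["R"],4).tolist(),np.round(d["t"],4).tolist())
    for n in "board slate ramekin lid jar mill cup bell".split():
        print(n,[(round(r["confidence"],2),np.round(r["at"],3).tolist()) for r in finder.recognise(c,n)])
s=bot.read_state(); print(s)
E
```

```text
pics
top [[389.1, 0.0, 277.0], [0.0, 389.1, 209.3], [0.0, 0.0, 1.0]] [[-0.0222, -0.9995, 0.0234], [-0.9844, 0.0178, -0.1749], [0.1744, -0.027, -0.9843]] [0.0058, 0.5754, 0.8518]
board [(0.98, [0.554, -0.296, 0.015])]
slate [(0.79, [0.523, 0.301, 0.009]), (0.37, [0.442, -0.055, 0.069])]
ramekin [(0.71, [0.43, 0.077, 0.006])]
lid [(0.97, [0.678, 0.081, 0.01])]
jar [(0.61, [0.442, -0.057, 0.071])]
mill [(0.77, [0.561, 0.06, 0.084])]
cup [(0.71, [0.743, -0.141, -0.002]), (0.59, [0.687, -0.067, 0.003])]
bell [(0.79, [0.546, -0.07, 0.028])]
side [[403.6, 0.0, 282.9], [0.0, 403.6, 208.9], [0.0, 0.0, 1.0]] [[0.9846, -0.1742, -0.0151], [-0.1009, -0.4952, -0.8629], [0.1429, 0.8511, -0.5052]] [-0.573, 0.0843, 0.6886]
board [(0.66, [0.558, -0.311, 0.019])]
slate [(0.71, [0.519, 0.286, 0.013])]
ramekin [(0.27, [0.56, -0.313, 0.017])]
lid [(0.66, [0.674, 0.071, 0.015])]
jar [(0.57, [0.449, -0.074, 0.046])]
mill [(0.93, [0.564, 0.042, 0.054])]
cup [(0.94, [0.685, -0.074, 0.019]), (0.62, [0.74, -0.141, 0.006])]
bell [(0.88, [0.542, -0.094, 0.018])]
{'time_s': 0.9, 'joint_positions': array([-7.41704932e+01,  3.02187091e+01,  8.20854025e+01, -5.94541942e-04,
        6.76886071e+01, -1.02278835e+01]), 'qvel': array([-0.01703709,  0.01085039,  0.00717337,  0.01023192, -0.00418608,
       -0.09147758]), 'tau': array([ 7.03206697e-04, -4.39994073e+01, -1.76987779e+01,  6.34967024e-02,
        5.03394892e-02,  5.58001432e-07]), 'position': array([ 0.2745638 , -0.56146656,  0.23961267]), 'tcp_rot': array([[ 8.98352772e-01,  4.39274740e-01,  2.54293042e-05],
       [ 4.39274740e-01, -8.98352763e-01, -1.24882141e-04],
       [-3.20130843e-05,  1.23358668e-04, -9.99999992e-01]]), 'force': array([-0.65033785,  0.39253987, -0.60064641]), 'moment': array([-0.00614633, -0.0164953 , -0.00602966]), 'grasp_force': 0.0, 'opening': 0.9948737583570083}
```

View pics/top0.png

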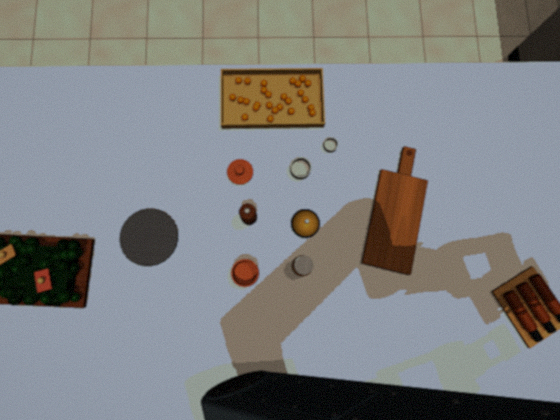

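View pics/side0.png

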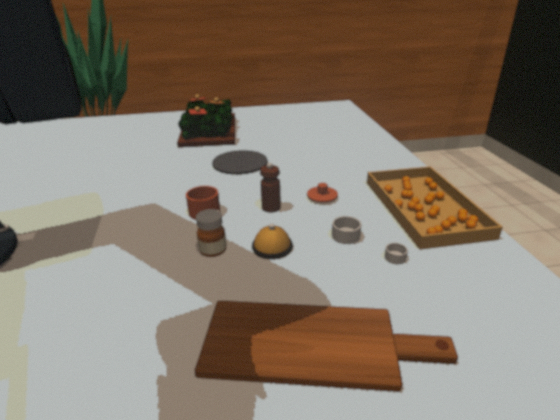

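The picture shows two steel cups: A at top pixel (300,168) / side (346,230), and B at top (330,145) / side (396,253). A looks clearly larger, which fits the wanted 52 mm cup. I'll confirm that with measurements and a crop. The board is at top (397,220) with its handle pointing up, the slate at (149,237), and the bell at (305,223).

```bash
cat > h.py <<'E'
from rig import bot, imaging, finder
import cv2, numpy as np
from scipy.optimize import least_squares, minimize
CIRC=dict(slate=[(.07,0),(.07,.008)],ramekin=[(.032,0),(.032,.045)],lid=[(.021,0),(.033,.006),(.033,.012),(.011,.024),(.008,.031)],
 jar=[(.024,0),(.024,.07)],mill=[(.02,0),(.02,.078),(.005,.1)],cup=[(.026,0),(.026,.028)],bell=[(.036,0),(.036,.01),(.028,.025),(.004,.047)])
def proj(d,P):
    q=(P@d["R"].T+d["t"])@d["camera_matrix"].T
    return q[:,:2]/q[:,2:]
A=np.linspace(0,2*np.pi,48,endpoint=False)
def sil(d,name,x,y,z0=0):
    P=np.vstack([np.c_[x+r*np.cos(A),y+r*np.sin(A),np.full(48,z+z0)] for r,z in CIRC[name]])
    return cv2.convexHull(proj(d,P).astype(np.float32))
def cen(h):
    m=cv2.moments(h); return np.array([m["m10"],m["m01"]])/m["m00"]
def locate(d,cam,name,z0=0):
    out=[]
    for r in finder.outline_of(cam,name):
        m=r["pixels"].astype(np.uint8)
        cs,_=cv2.findContours(m,cv2.RETR_EXTERNAL,cv2.CHAIN_APPROX_NONE)
        if not cs: continue
        ys,xs=np.nonzero(m); c=np.array([xs.mean(),ys.mean()])
        s=least_squares(lambda p:cen(sil(d,name,p[0],p[1],z0))-c,[.55,0],diff_step=1e-3)
        out.append((round(r["confidence"],2),np.round(s.x,4).tolist(),np.round(c,1).tolist(),int(m.sum()),int(cv2.contourArea(sil(d,name,*s.x,z0)))))
    return out
def board(d,cam):
    m=finder.outline_of(cam,"board")[0]["pixels"].astype(np.uint8)
    def ren(p):
        im=np.zeros(m.shape,np.uint8); R=np.array([[np.cos(p[2]),-np.sin(p[2])],[np.sin(p[2]),np.cos(p[2])]])
        for x0,x1,w in((-.12,.12,.06),(.12,.192,.017)):
            q=np.array([[x0,-w],[x1,-w],[x1,w],[x0,w]])@R.T+p[:2]
            P=np.vstack([np.c_[q,np.zeros(4)],np.c_[q,np.full(4,.016)]])
            cv2.fillConvexPoly(im,cv2.convexHull(np.round(proj(d,P)*16).astype(np.int32)),1,cv2.LINE_8,4)
        return im
    f=lambda p:-(ren(p)&m).sum()/(ren(p)|m).sum()
    best=None
    for a in(-.4,-.2,0,.2,.4):
        s=minimize(f,[.555,-.3,a],method="Nelder-Mead",options=dict(initial_simplex=np.array([.555,-.3,a])+np.array([[0,0,0],[.02,0,0],[0,.02,0],[0,0,.15]])))
        if best is None or s.fun<best.fun: best=s
    return np.round(best.x,4).tolist(),round(best.fun,3)
E
python3 - <<'E'
from h import *
for c in("top","side"):
    d=imaging.capture(c); print(c,"board",board(d,c))
    for n in CIRC: print(n,locate(d,c,n))
    if c=="top": f=cv2.resize(d["frame"][120:300,210:390,::-1],(600,600),interpolation=cv2.INTER_CUBIC); 
    else: s=cv2.resize(d["frame"][170:290,300:440,::-1],(700,600),interpolation=cv2.INTER_CUBIC); cv2.imwrite("pics/cups.png",s)
E
```

```text
top board ([0.7817, -0.0733, -3.1], np.float64(0.0))
slate [(0.71, [0.5219, 0.3008], [148.7, 237.4], 2637, 2760)]
ramekin [(0.58, [0.4325, 0.0688], [245.6, 272.6], 633, 642)]
lid [(0.67, [0.6789, 0.0823], [239.9, 171.6], 542, 562)]
jar [(0.71, [0.4457, -0.061], [302.6, 265.4], 359, 405)]
mill [(0.72, [0.5665, 0.062], [247.8, 213.9], 288, 325)]
cup [(0.69, [0.7429, -0.1442], [330.7, 144.7], 182, 411), (0.59, [0.6842, -0.0667], [300.4, 167.9], 406, 406)]
bell [(0.71, [0.548, -0.0747], [305.3, 223.3], 678, 702)]
side board ([0.8839, -0.3889, -2.8667], np.float64(0.0))
slate [(0.7, [0.5228, 0.3032], [238.7, 161.2], 1051, 1132)]
ramekin [(0.6, [0.4309, 0.083], [201.2, 199.3], 861, 1029)]
lid [(0.61, [0.679, 0.0837], [321.2, 192.7], 434, 470)]
jar [(0.66, [0.447, -0.0634], [210.2, 232.6], 1210, 1360), (0.47, [0.6665, 0.0364], [321.5, 192.9], 438, 983)]
mill [(0.55, [0.5674, 0.063], [269.7, 187.6], 893, 921)]
cup [(0.7, [0.6844, -0.0662], [345.5, 229.2], 715, 749), (0.64, [0.742, -0.1489], [395.0, 252.6], 436, 939)]
bell [(0.82, [0.5489, -0.0734], [271.3, 242.1], 1048, 1143)]h.py:34: RuntimeWarning: overflow encountered in scalar negative
  f=lambda p:-(ren(p)&m).sum()/(ren(p)|m).sum()
```

View pics/cups.png

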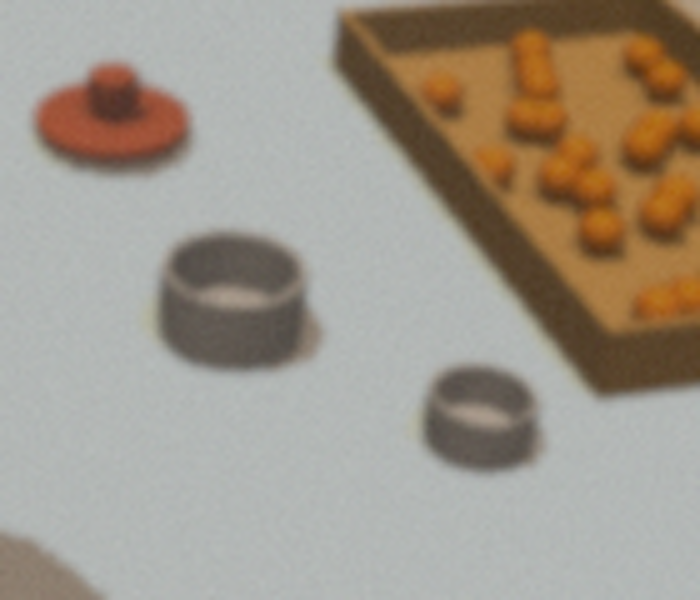

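Cup A, at crop (233,300), is the larger one. Its outline area matches a 52 mm cup (406 px against 406 expected), while B at crop (480,418) has only 182 px. The wanted cup is therefore A, at about (0.684, -0.066). Next I'll fix the board fit.

```bash
sed -i 's|f=lambda p:.*|f=lambda p:-float((ren(p)\&m).sum())/float((ren(p)\|m).sum())|' h.py
python3 - <<'E'
from h import *
B=[]
for c in("top","side"):
    d=imaging.capture(c); b=board(d,c); print(c,b); B.append(b[0])
x,y,a=np.mean(B,0); print(x,y,np.degrees(a))
for n,u in(("jar",0),("mill",.074),("cup",-.08)): print(n,x+u*np.cos(a),y+u*np.sin(a))
E
```

```text
top ([0.5499, -0.2933, -0.2658], np.float64(-0.954))
side ([0.5502, -0.2905, -0.2644], np.float64(-0.948))
0.55005 -0.2919 -15.189111148918125
jar 0.55005 -0.2919
mill 0.6214649065795532 -0.311288427430653
cup 0.47284469558967235 -0.27093953791280756
```

The rows are not in the units I measure in: shifts go in shares of 0.5 m and turns go in shares of pi/2 rad. I convert before sending: -0.22 m is -0.44, 41.25 degrees is 0.4583.

Request:
{"api": "play_rows", "payload": {
  "motion": [
    [[0.44,-0.44,0,0,0,0.4583],[0.44,-0.44,0,0,0,0.4583],[0.44,-0.44,0,0,0,0.4583],[0.44,-0.44,0,0,0,0.4583],[0.44,-0.44,0,0,0,0.4583],[0.44,-0.44,0,0,0,0.4583],[0.44,-0.44,0,0,0,0.4583],[0.44,-0.44,0,0,0,0.4583]]
  ],
  "fingers": 0.087
}}

```text
time_s: 2.67
position: [0.3754, -0.2623, 0.2395]
tcp_rot: [[0.966, -0.26, -0.001], [-0.26, -0.966, 0.003], [-0.002, -0.003, -1.0]]
force: [0.1, 0.0, 0.8]
opening: 1.002
grasp_force: 0.0
```

```bash
cat > g.py <<'E'
import sys
from rig import bot
import numpy as np
s=bot.read_state(); R=s["tcp_rot"]; p=s["position"]
print("t",round(s["time_s"],1),"p",np.round(p,4),"yaw",round(np.degrees(np.arctan2(R[1,0],R[0,0])),2),"open",round(s["opening"]*87,1),"grip",round(s["grasp_force"],1),"F",np.round(s["force"],1))
q=p
for a in sys.argv[1:]:   # targets x,y,z : cumulative shift from now, in tool axes
    q=np.array(eval(a)); print(a,np.round(R.T@(q-p),4))
E
python3 g.py .446,-.062,.2 .446,-.062,.035
```

```text
t 2.7 p [ 0.3754 -0.2623  0.2395] yaw -15.08 open 87.2 grip 0.0 F [0.1 0.  0.8]
.446,-.062,.2 [ 0.0161 -0.2117  0.0401]
.446,-.062,.035 [ 0.0164 -0.2112  0.2051]
```

Scaled: -0.213 m is -0.426, 0.08 m is 0.16.

Request:
{"api": "play_rows", "payload": {
  "motion": [
    [[0.03,-0.426,0.16,0,0,0],[0.03,-0.426,0.16,0,0,0],[0.03,-0.426,0.16,0,0,0],[0.03,-0.426,0.16,0,0,0],[0.03,-0.426,0.16,0,0,0],[0.03,-0.426,0.16,0,0,0],[0.03,-0.426,0.16,0,0,0],[0.03,-0.426,0.16,0,0,0]]
  ]
}}

```text
time_s: 3.33
position: [0.446, -0.0647, 0.1594]
tcp_rot: [[0.966, -0.259, -0.001], [-0.259, -0.966, -0.0], [-0.0, 0.0, -1.0]]
force: [0.1, -0.2, 0.4]
opening: 1.0
grasp_force: 0.0
```

```bash
python3 g.py .446,-.062,.035
```

```text
t 3.3 p [ 0.446  -0.0647  0.1594] yaw -15.01 open 87.0 grip 0.0 F [ 0.1 -0.2  0.4]
.446,-.062,.035 [-0.0006 -0.0026  0.1244]
```

Go down and close.

Scaled: 0.124 m is 0.248, 0.11 m is 0.22.

Request:
{"api": "play_rows", "payload": {
  "motion": [
    [[0,-0.005,0.08,0,0,0],[0,-0.005,0.16,0,0,0],[0,-0.005,0.22,0,0,0],[0,-0.005,0.248,0,0,0],[0,-0.005,0.248,0,0,0],[0,-0.005,0.248,0,0,0]]
  ]
}}

```text
time_s: 3.83
position: [0.4467, -0.0645, 0.0355]
tcp_rot: [[0.965, -0.264, -0.0], [-0.264, -0.965, 0.0], [-0.0, 0.0, -1.0]]
force: [0.2, -0.0, -0.0]
opening: 0.997
grasp_force: 0.0
```

Request:
{"api": "play_rows", "payload": {
  "motion": [
    [[0,0,0,0,0,0],[0,0,0,0,0,0],[0,0,0,0,0,0],[0,0,0,0,0,0],[0,0,0,0,0,0],[0,0,0,0,0,0],[0,0,0,0,0,0],[0,0,0,0,0,0]]
  ],
  "fingers": 0.035
}}

```text
time_s: 4.5
position: [0.4466, -0.063, 0.0358]
tcp_rot: [[0.965, -0.262, 0.0], [-0.262, -0.965, -0.0], [0.0, -0.0, -1.0]]
force: [-1.2, 1.2, 4.2]
opening: 0.547
grasp_force: 30.0
```

Scaled: 0.17 m is 0.34, 0.12 m is 0.24.

Request:
{"api": "play_rows", "payload": {
  "motion": [
    [[0,0,-0.06,0,0,0],[0,0,-0.13,0,0,0],[0.04,0.05,-0.18,0,0,0],[0.09,0.11,-0.18,0,0,0],[0.14,0.17,-0.18,0,0,0],[0.19,0.23,-0.18,0,0,0],[0.24,0.29,-0.18,0,0,0],[0.28,0.34,-0.18,0,0,0]]
  ]
}}

```text
time_s: 5.17
position: [0.538, -0.2666, 0.1254]
tcp_rot: [[0.965, -0.263, 0.001], [-0.263, -0.965, -0.001], [0.001, 0.001, -1.0]]
force: [1.1, -0.5, -0.0]
opening: 0.544
grasp_force: 30.0
```

Scaled: 0.06 m is 0.12, 0.05 m is 0.1.

Request:
{"api": "play_rows", "payload": {
  "motion": [
    [[0.03,0.036,0,0,0,0],[0.04,0.048,0,0,0,0],[0.04,0.048,0.02,0,0,0],[0.04,0.048,0.06,0,0,0],[0.04,0.048,0.1,0,0,0],[0.04,0.048,0.12,0,0,0],[0.04,0.048,0.12,0,0,0],[0.04,0.048,0.12,0,0,0]]
  ]
}}

```text
time_s: 5.83
position: [0.5491, -0.2904, 0.0646]
tcp_rot: [[0.965, -0.261, -0.003], [-0.261, -0.965, 0.002], [-0.003, -0.001, -1.0]]
force: [-0.4, -0.3, 0.2]
opening: 0.54
grasp_force: 30.0
```

```bash
python3 g.py .550,-.292,.0515
```

```text
t 5.8 p [ 0.5491 -0.2904  0.0646] yaw -15.13 open 47.0 grip 30.0 F [-0.4 -0.3  0.2]
.550,-.292,.0515 [0.0013 0.0013 0.0131]
```

Scaled: 0.0135 m is 0.027, 0.001 m is 0.002.

Request:
{"api": "play_rows", "payload": {
  "motion": [
    [[0.002,0.002,0.012,0,0,0],[0.002,0.002,0.02,0,0,0],[0.002,0.002,0.024,0,0,0],[0.002,0.002,0.027,0,0,0],[0.002,0.002,0.027,0,0,0],[0.002,0.002,0.027,0,0,0]]
  ]
}}

```text
time_s: 6.33
position: [0.5508, -0.2936, 0.0522]
tcp_rot: [[0.965, -0.262, 0.0], [-0.262, -0.965, -0.0], [0.0, 0.0, -1.0]]
force: [-0.4, 0.4, -1.4]
opening: 0.545
grasp_force: 30.0
```

```bash
python3 g.py
```

```text
t 6.3 p [ 0.5508 -0.2936  0.0522] yaw -15.2 open 47.4 grip 30.0 F [-0.4  0.4 -1.4]
```

Scaled: -0.09 m is -0.18, -0.02 m is -0.04.

Request:
{"api": "play_rows", "payload": {
  "motion": [
    [[0,0,0,0,0,0],[0,0,0,0,0,0],[0,0,0,0,0,0],[0,0,0,0,0,0],[0,0,0,0,0,0],[0,0,-0.04,0,0,0],[0,0,-0.1,0,0,0],[0,0,-0.18,0,0,0]]
  ],
  "fingers": 0.087
}}

```text
time_s: 7.0
position: [0.5489, -0.2921, 0.1402]
tcp_rot: [[0.965, -0.262, -0.006], [-0.262, -0.965, 0.004], [-0.007, -0.003, -1.0]]
force: [1.0, -0.4, 0.4]
opening: 0.98
grasp_force: 0.0
```

Scaled: -0.255 m is -0.51, -0.23 m is -0.46.

Request:
{"api": "play_rows", "payload": {
  "motion": [
    [[0.02,-0.06,-0.05,0,0,0],[0.04,-0.14,-0.06,0,0,0],[0.06,-0.22,-0.06,0,0,0],[0.08,-0.3,-0.06,0,0,0],[0.1,-0.38,-0.06,0,0,0],[0.12,-0.46,-0.06,0,0,0],[0.137,-0.51,-0.06,0,0,0],[0.137,-0.51,-0.06,0,0,0]]
  ]
}}

```text
time_s: 7.67
position: [0.6863, -0.0596, 0.1722]
tcp_rot: [[0.967, -0.256, 0.003], [-0.256, -0.967, 0.002], [0.002, -0.002, -1.0]]
force: [0.2, 0.4, 0.3]
opening: 0.999
grasp_force: 0.0
```

```bash
python3 - <<'E'
from h import *
d=imaging.capture("side"); print(locate(d,"side","jar",.016)); print(locate(d,"side","cup")); 
d=imaging.capture("top"); print(locate(d,"top","jar",.016));
E
python3 g.py .684,-.066,.02
```

```text
[(0.62, [0.5504, -0.2952], [299.0, 316.3], 2291, 2565)]
[(0.97, [0.6843, -0.0674], [345.7, 229.5], 740, 752), (0.95, [0.7423, -0.1489], [395.1, 252.6], 454, 939)]
[(0.76, [0.5498, -0.2935], [401.5, 217.7], 463, 561)]
t 7.9 p [ 0.683  -0.0666  0.1719] yaw -15.28 open 86.9 grip 0.0 F [-0.4 -0.2  0.1]
.684,-.066,.02 [ 0.0009 -0.0009  0.1519]
```

Scaled: 0.1515 m is 0.303, 0.15 m is 0.3.

Request:
{"api": "play_rows", "payload": {
  "motion": [
    [[0.002,-0.002,0.08,0,0,0],[0.002,-0.002,0.16,0,0,0],[0.002,-0.002,0.23,0,0,0],[0.002,-0.002,0.28,0,0,0],[0.002,-0.002,0.3,0,0,0],[0.002,-0.002,0.303,0,0,0],[0.002,-0.002,0.303,0,0,0],[0.002,-0.002,0.303,0,0,0]]
  ]
}}

```text
time_s: 8.58
position: [0.6859, -0.0658, 0.0218]
tcp_rot: [[0.965, -0.263, 0.002], [-0.263, -0.965, -0.001], [0.002, -0.0, -1.0]]
force: [0.6, 1.0, 0.3]
opening: 1.001
grasp_force: 0.0
```

Request:
{"api": "play_rows", "payload": {
  "motion": [
    [[0,0,0,0,0,0],[0,0,0,0,0,0],[0,0,0,0,0,0],[0,0,0,0,0,0],[0,0,0,0,0,0],[0,0,0,0,0,0],[0,0,0,0,0,0],[0,0,0,0,0,0]]
  ],
  "fingers": 0.035
}}

```text
time_s: 9.25
position: [0.685, -0.0646, 0.0206]
tcp_rot: [[0.965, -0.262, -0.0], [-0.262, -0.965, -0.0], [0.0, 0.0, -1.0]]
force: [0.2, -0.5, 0.3]
opening: 0.577
grasp_force: 30.0
```

```bash
python3 g.py .4726,-.273,.13 .4726,-.273,.036
```

```text
t 9.2 p [ 0.685  -0.0646  0.0206] yaw -15.18 open 50.2 grip 30.0 F [ 0.2 -0.5  0.3]
.4726,-.273,.13 [-0.1504  0.2567 -0.1093]
.4726,-.273,.036 [-0.1504  0.2567 -0.0153]
```

Scaled: 0.17 m is 0.34, 0.075 m is 0.15.

Request:
{"api": "play_rows", "payload": {
  "motion": [
    [[0,0,-0.06,0,0,0],[0,0,-0.14,0,0,0],[-0.02,0.03,-0.21,0,0,0],[-0.05,0.09,-0.24,0,0,0],[-0.08,0.15,-0.24,0,0,0],[-0.12,0.21,-0.24,0,0,0],[-0.16,0.27,-0.24,0,0,0],[-0.2,0.34,-0.24,0,0,0]]
  ]
}}

```text
time_s: 9.92
position: [0.5426, -0.2025, 0.1407]
tcp_rot: [[0.965, -0.261, 0.0], [-0.261, -0.965, 0.0], [-0.0, -0.0, -1.0]]
force: [0.4, -0.3, -1.3]
opening: 0.581
grasp_force: 30.0
```

Scaled: 0.09 m is 0.18, 0.0865 m is 0.173.

Request:
{"api": "play_rows", "payload": {
  "motion": [
    [[-0.04,0.07,0,0,0,0],[-0.07,0.12,0,0,0,0],[-0.101,0.173,0,0,0,0],[-0.101,0.173,0.04,0,0,0],[-0.101,0.173,0.1,0,0,0],[-0.101,0.173,0.16,0,0,0],[-0.101,0.173,0.18,0,0,0],[-0.101,0.173,0.18,0,0,0]]
  ]
}}

```text
time_s: 10.58
position: [0.4708, -0.2714, 0.0481]
tcp_rot: [[0.965, -0.262, -0.005], [-0.262, -0.965, 0.004], [-0.006, -0.003, -1.0]]
force: [0.4, 0.4, -0.5]
opening: 0.582
grasp_force: 30.0
```

```bash
python3 g.py .4726,-.273,.0365
```

```text
t 10.6 p [ 0.4708 -0.2714  0.0481] yaw -15.2 open 50.6 grip 30.0 F [ 0.4  0.4 -0.5]
.4726,-.273,.0365 [0.0022 0.0011 0.0116]
```

Request:
{"api": "play_rows", "payload": {
  "motion": [
    [[0.002,0,0.012,0,0,0],[0.002,0,0.02,0,0,0],[0.002,0,0.024,0,0,0],[0.002,0,0.027,0,0,0],[0.002,0,0.027,0,0,0],[0.002,0,0.027,0,0,0]]
  ]
}}

```text
time_s: 11.08
position: [0.4738, -0.2732, 0.0376]
tcp_rot: [[0.965, -0.262, 0.001], [-0.262, -0.965, -0.001], [0.001, 0.001, -1.0]]
force: [0.4, 0.9, -0.8]
opening: 0.581
grasp_force: 30.0
```

```bash
python3 g.py
```

```text
t 11.1 p [ 0.4738 -0.2732  0.0376] yaw -15.18 open 50.5 grip 30.0 F [ 0.4  0.9 -0.8]
```

Request:
{"api": "play_rows", "payload": {
  "motion": [
    [[0,0,0.001,0,0,0],[0,0,0.001,0,0,0],[0,0,0.001,0,0,0],[0,0,0.001,0,0,0],[0,0,0.001,0,0,0],[0,0,-0.06,0,0,0],[0,0,-0.14,0,0,0],[0,0,-0.22,0,0,0]]
  ],
  "fingers": 0.087
}}

```text
time_s: 11.75
position: [0.4725, -0.2723, 0.1471]
tcp_rot: [[0.965, -0.262, -0.003], [-0.262, -0.965, 0.003], [-0.004, -0.002, -1.0]]
force: [0.9, -0.3, 0.3]
opening: 0.987
grasp_force: 0.0
```

Scaled: -0.3 m is -0.6, 0.002 m is 0.004.

Request:
{"api": "play_rows", "payload": {
  "motion": [
    [[0.004,-0.05,-0.06,0,0,0],[0.004,-0.12,-0.09,0,0,0],[0.004,-0.2,-0.09,0,0,0],[0.004,-0.28,-0.09,0,0,0],[0.004,-0.36,-0.09,0,0,0],[0.004,-0.44,-0.09,0,0,0],[0.004,-0.52,-0.09,0,0,0],[0.004,-0.6,-0.09,0,0,0]]
  ]
}}

```text
time_s: 12.42
position: [0.554, 0.0179, 0.1922]
tcp_rot: [[0.965, -0.262, -0.0], [-0.262, -0.965, -0.0], [-0.0, 0.0, -1.0]]
force: [-0.8, -0.1, -0.8]
opening: 0.998
grasp_force: 0.0
```

Scaled: -0.048 m is -0.096, -0.03 m is -0.06.

Request:
{"api": "play_rows", "payload": {
  "motion": [
    [[0,-0.06,0,0,0,0],[0,-0.096,0,0,0,0],[0,-0.096,0,0,0,0],[0,-0.096,0,0,0,0]]
  ]
}}

```text
time_s: 12.75
position: [0.5663, 0.0632, 0.1919]
tcp_rot: [[0.966, -0.26, -0.0], [-0.26, -0.966, -0.0], [-0.0, 0.001, -1.0]]
force: [0.0, -0.2, -0.3]
opening: 0.999
grasp_force: 0.0
```

```bash
python3 - <<'E'
from h import *
d=imaging.capture("side"); print(locate(d,"side","cup",.016)); print(locate(d,"side","mill")); print(locate(d,"side","bell"))
E
python3 g.py .567,.0625,.052
```

```text
[(0.84, [0.7318, -0.1685], [395.2, 252.5], 435, 1018), (0.56, [0.4737, -0.2737], [235.6, 325.6], 1616, 1676)]
[(0.57, [0.5675, 0.0602], [270.0, 188.2], 877, 926)]
[(0.58, [0.5492, -0.0732], [271.5, 242.0], 1122, 1142), (0.2, [0.5598, -0.251], [298.8, 316.5], 2299, 2023)]
t 12.9 p [0.5663 0.061  0.192 ] yaw -15.29 open 86.6 grip 0.0 F [ 1.  -0.4 -0.1]
.567,.0625,.052 [ 0.0004 -0.0017  0.14  ]
```

Cup at (0.4737, -0.2737), well placed. Next is the mill.

Scaled: 0.139 m is 0.278, 0.13 m is 0.26.

Request:
{"api": "play_rows", "payload": {
  "motion": [
    [[0,-0.002,0.07,0,0,0],[0,-0.002,0.14,0,0,0],[0,-0.002,0.21,0,0,0],[0,-0.002,0.26,0,0,0],[0,-0.002,0.278,0,0,0],[0,-0.002,0.278,0,0,0],[0,-0.002,0.278,0,0,0]]
  ]
}}

```text
time_s: 13.53
position: [0.5673, 0.0625, 0.0534]
tcp_rot: [[0.965, -0.263, 0.0], [-0.263, -0.965, -0.0], [0.0, -0.0, -1.0]]
force: [0.2, -0.7, 0.6]
opening: 1.002
grasp_force: 0.0
```

Request:
{"api": "play_rows", "payload": {
  "motion": [
    [[0,0,0,0,0,0],[0,0,0,0,0,0],[0,0,0,0,0,0],[0,0,0,0,0,0],[0,0,0,0,0,0],[0,0,0,0,0,0],[0,0,0,0,0,0],[0,0,0,0,0,0]]
  ],
  "fingers": 0.025
}}

```text
time_s: 14.2
position: [0.5668, 0.0633, 0.0531]
tcp_rot: [[0.965, -0.262, 0.0], [-0.262, -0.965, 0.0], [0.0, -0.0, -1.0]]
force: [0.8, -0.8, -0.2]
opening: 0.476
grasp_force: 0.0
```

```bash
python3 g.py .6215,-.313,.18
```

```text
t 14.2 p [0.5668 0.0633 0.0531] yaw -15.19 open 41.4 grip 0.0 F [ 0.8 -0.8 -0.2]
.6215,-.313,.18 [ 0.1513  0.3489 -0.1269]
```

Request:
{"api": "play_rows", "payload": {
  "motion": [
    [[0,0,0,0,0,0],[0,0,0,0,0,0],[0,0,0,0,0,0]]
  ]
}}

```text
time_s: 14.45
position: [0.5668, 0.0632, 0.0531]
tcp_rot: [[0.965, -0.262, -0.0], [-0.262, -0.965, -0.0], [-0.0, 0.0, -1.0]]
force: [-0.4, -1.1, 0.9]
opening: 0.449
grasp_force: 30.0
```

Scaled: -0.13 m is -0.26, -0.115 m is -0.23.

Request:
{"api": "play_rows", "payload": {
  "motion": [
    [[0,0,-0.04,0,0,0],[0,0,-0.1,0,0,0],[0,0,-0.17,0,0,0],[0,0,-0.23,0,0,0],[0.02,0.04,-0.26,0,0,0],[0.04,0.09,-0.26,0,0,0],[0.06,0.15,-0.26,0,0,0],[0.09,0.22,-0.26,0,0,0]]
  ]
}}

```text
time_s: 15.12
position: [0.5804, -0.0541, 0.1831]
tcp_rot: [[0.966, -0.26, -0.001], [-0.26, -0.966, 0.001], [-0.002, -0.001, -1.0]]
force: [0.6, -0.1, -2.5]
opening: 0.45
grasp_force: 30.0
```

Scaled: 0.239 m is 0.478, 0.23 m is 0.46.

Request:
{"api": "play_rows", "payload": {
  "motion": [
    [[0.03,0.07,0,0,0,0],[0.06,0.14,0,0,0,0],[0.09,0.21,0,0,0,0],[0.12,0.28,0,0,0,0],[0.15,0.35,0,0,0,0],[0.18,0.42,0,0,0,0],[0.2,0.46,0,0,0,0],[0.212,0.478,0,0,0,0]]
  ]
}}

```text
time_s: 15.78
position: [0.6207, -0.3172, 0.1821]
tcp_rot: [[0.964, -0.266, -0.0], [-0.266, -0.964, -0.001], [0.0, 0.001, -1.0]]
force: [0.2, 0.5, -2.0]
opening: 0.451
grasp_force: 30.0
```

Scaled: 0.1 m is 0.2, 0.09 m is 0.18.

Request:
{"api": "play_rows", "payload": {
  "motion": [
    [[0,0,0.02,0,0,0],[0,0,0.07,0,0,0],[0,0,0.13,0,0,0],[0,0,0.18,0,0,0],[0,0,0.2,0,0,0],[0,0,0.2,0,0,0],[0,0,0.2,0,0,0]]
  ]
}}

```text
time_s: 16.37
position: [0.621, -0.3114, 0.0826]
tcp_rot: [[0.965, -0.261, -0.001], [-0.261, -0.965, 0.001], [-0.002, -0.001, -1.0]]
force: [0.2, 0.2, -1.1]
opening: 0.453
grasp_force: 30.0
```

```bash
python3 g.py .6215,-.3130,.0695
```

```text
t 16.4 p [ 0.621  -0.3114  0.0826] yaw -15.12 open 39.4 grip 30.0 F [ 0.2  0.2 -1.1]
.6215,-.3130,.0695 [0.0009 0.0014 0.0131]
```

Scaled: 0.0135 m is 0.027, 0.001 m is 0.002.

Request:
{"api": "play_rows", "payload": {
  "motion": [
    [[0.002,0.002,0.01,0,0,0],[0.002,0.002,0.018,0,0,0],[0.002,0.002,0.024,0,0,0],[0.002,0.002,0.027,0,0,0],[0.002,0.002,0.027,0,0,0],[0.002,0.002,0.027,0,0,0]]
  ]
}}

```text
time_s: 16.87
position: [0.6218, -0.3144, 0.0698]
tcp_rot: [[0.965, -0.262, 0.0], [-0.262, -0.965, -0.0], [0.0, 0.0, -1.0]]
force: [-0.5, 0.1, -1.6]
opening: 0.452
grasp_force: 30.0
```

```bash
python3 g.py
```

```text
t 16.9 p [ 0.6218 -0.3144  0.0698] yaw -15.2 open 39.3 grip 30.0 F [-0.5  0.1 -1.6]
```

Scaled: -0.105 m is -0.21, 0.0005 m is 0.001.

Request:
{"api": "play_rows", "payload": {
  "motion": [
    [[0,0,0.001,0,0,0],[0,0,0.001,0,0,0],[0,0,0.001,0,0,0],[0,0,0.001,0,0,0],[0,0,0.001,0,0,0],[0,0,-0.05,0,0,0],[0,0,-0.13,0,0,0],[0,0,-0.21,0,0,0]]
  ],
  "fingers": 0.087
}}

```text
time_s: 17.53
position: [0.6207, -0.3136, 0.1739]
tcp_rot: [[0.965, -0.262, -0.004], [-0.262, -0.965, 0.003], [-0.004, -0.002, -1.0]]
force: [0.6, -0.5, 0.0]
opening: 0.947
grasp_force: 0.0
```

Scaled: -0.22 m is -0.44, -0.19 m is -0.38.

Request:
{"api": "play_rows", "payload": {
  "motion": [
    [[-0.02,-0.02,-0.06,0,0,0],[-0.07,-0.08,-0.06,0,0,0],[-0.12,-0.14,-0.06,0,0,0],[-0.17,-0.2,-0.06,0,0,0],[-0.22,-0.26,-0.06,0,0,0],[-0.27,-0.32,-0.06,0,0,0],[-0.32,-0.38,-0.06,0,0,0],[-0.37,-0.44,-0.06,0,0,0]]
  ]
}}

```text
time_s: 18.2
position: [0.5, -0.0521, 0.2049]
tcp_rot: [[0.965, -0.263, 0.001], [-0.263, -0.965, -0.0], [0.001, -0.0, -1.0]]
force: [0.9, 1.6, -0.0]
opening: 1.001
grasp_force: 0.0
```

Scaled: -0.1 m is -0.2, -0.098 m is -0.196.

Request:
{"api": "play_rows", "payload": {
  "motion": [
    [[-0.06,-0.06,0,0,0,0],[-0.11,-0.12,0.04,0,0,0],[-0.16,-0.17,0.08,0,0,0],[-0.196,-0.2,0.12,0,0,0],[-0.196,-0.2,0.12,0,0,0],[-0.196,-0.2,0.12,0,0,0]]
  ]
}}

```text
time_s: 18.7
position: [0.4311, 0.0698, 0.144]
tcp_rot: [[0.966, -0.259, -0.003], [-0.259, -0.966, 0.0], [-0.003, 0.001, -1.0]]
force: [1.6, 0.1, 0.3]
opening: 1.001
grasp_force: 0.0
```

```bash
python3 - <<'E'
from h import *
d=imaging.capture("side")
for n in "mill","jar","cup": print(n,locate(d,"side",n,.016))
for n in "ramekin","bell": print(n,locate(d,"side",n))
E
python3 g.py .432,.0695,.03
```

```text
mill [(0.98, [0.623, -0.3138], [362.1, 314.8], 2422, 2383)]
jar [(0.75, [0.5499, -0.2957], [298.7, 316.7], 2273, 2570)]
cup [(0.97, [0.7311, -0.1696], [395.1, 252.9], 409, 1022), (0.78, [0.4738, -0.2738], [235.6, 325.6], 1625, 1677)]
ramekin [(0.86, [0.4332, 0.0694], [202.3, 202.4], 974, 1060)]
bell [(0.71, [0.5485, -0.0736], [271.1, 242.2], 1083, 1144)]
t 19.0 p [0.4341 0.0677 0.1452] yaw -15.28 open 86.7 grip 0.0 F [ 0.6  0.1 -0.7]
.432,.0695,.03 [-0.0028 -0.0011  0.1152]
```

Scaled: 0.115 m is 0.23, 0.03 m is 0.06.

Request:
{"api": "play_rows", "payload": {
  "motion": [
    [[-0.002,-0.002,0.06,0,0,0],[-0.002,-0.002,0.13,0,0,0],[-0.002,-0.002,0.19,0,0,0],[-0.002,-0.002,0.226,0,0,0],[-0.002,-0.002,0.23,0,0,0],[-0.002,-0.002,0.23,0,0,0],[-0.002,-0.002,0.23,0,0,0]]
  ]
}}

```text
time_s: 19.58
position: [0.4327, 0.0695, 0.0302]
tcp_rot: [[0.965, -0.263, 0.001], [-0.263, -0.965, -0.0], [0.001, -0.0, -1.0]]
force: [-0.0, -0.4, 0.2]
opening: 0.995
grasp_force: 0.0
```

Request:
{"api": "play_rows", "payload": {
  "motion": [
    [[0,0,0,0,0,0],[0,0,0,0,0,0],[0,0,0,0,0,0],[0,0,0,0,0,0],[0,0,0,0,0,0],[0,0,0,0,0,0],[0,0,0,0,0,0],[0,0,0,0,0,0]]
  ],
  "fingers": 0.05
}}

```text
time_s: 20.25
position: [0.4323, 0.07, 0.0302]
tcp_rot: [[0.965, -0.262, 0.001], [-0.262, -0.965, -0.0], [0.001, -0.0, -1.0]]
force: [-0.1, 1.7, 6.5]
opening: 0.719
grasp_force: 30.0
```

```bash
python3 g.py .522,.302,.12 .522,.302,.038
```

```text
t 20.2 p [0.4323 0.07   0.0302] yaw -15.2 open 62.6 grip 30.0 F [-0.1  1.7  6.5]
.522,.302,.12 [ 0.0259 -0.2475 -0.0897]
.522,.302,.038 [ 0.0257 -0.2475 -0.0077]
```

Scaled: -0.2 m is -0.4, -0.165 m is -0.33.

Request:
{"api": "play_rows", "payload": {
  "motion": [
    [[0,0,-0.04,0,0,0],[0,0,-0.1,0,0,0],[0.006,-0.05,-0.15,0,0,0],[0.012,-0.12,-0.16,0,0,0],[0.02,-0.19,-0.16,0,0,0],[0.028,-0.26,-0.16,0,0,0],[0.036,-0.33,-0.16,0,0,0],[0.044,-0.4,-0.16,0,0,0]]
  ]
}}

```text
time_s: 20.92
position: [0.5052, 0.2587, 0.1095]
tcp_rot: [[0.965, -0.262, -0.001], [-0.262, -0.965, -0.0], [-0.001, 0.001, -1.0]]
force: [-0.4, -0.6, -1.2]
opening: 0.723
grasp_force: 30.0
```

Scaled: 0.06 m is 0.12, 0.055 m is 0.11.

Request:
{"api": "play_rows", "payload": {
  "motion": [
    [[0.006,-0.06,0,0,0,0],[0.008,-0.095,0,0,0,0],[0.008,-0.095,0.03,0,0,0],[0.008,-0.095,0.08,0,0,0],[0.008,-0.095,0.11,0,0,0],[0.008,-0.095,0.12,0,0,0],[0.008,-0.095,0.12,0,0,0],[0.008,-0.095,0.12,0,0,0]]
  ]
}}

```text
time_s: 21.58
position: [0.5218, 0.3018, 0.0495]
tcp_rot: [[0.965, -0.262, -0.0], [-0.262, -0.965, -0.0], [-0.0, 0.0, -1.0]]
force: [0.5, 0.7, -0.9]
opening: 0.722
grasp_force: 30.0
```

```bash
python3 g.py .522,.302,.0385
```

```text
t 21.6 p [0.5218 0.3018 0.0495] yaw -15.2 open 62.8 grip 30.0 F [ 0.5  0.7 -0.9]
.522,.302,.0385 [ 0.0002 -0.0002  0.011 ]
```

Scaled: 0.0115 m is 0.023, 0.01 m is 0.02.

Request:
{"api": "play_rows", "payload": {
  "motion": [
    [[0,0,0.008,0,0,0],[0,0,0.016,0,0,0],[0,0,0.02,0,0,0],[0,0,0.023,0,0,0],[0,0,0.023,0,0,0],[0,0,0.023,0,0,0]]
  ]
}}

```text
time_s: 22.08
position: [0.522, 0.3019, 0.0383]
tcp_rot: [[0.965, -0.262, 0.0], [-0.262, -0.965, 0.0], [0.0, -0.0, -1.0]]
force: [-0.3, -1.1, -0.5]
opening: 0.72
grasp_force: 30.0
```

Scaled: -0.105 m is -0.21, -0.065 m is -0.13.

Request:
{"api": "play_rows", "payload": {
  "motion": [
    [[0,0,0,0,0,0],[0,0,0,0,0,0],[0,0,0,0,0,0],[0,0,0,0,0,0],[0,0,0,0,0,0],[0,0,-0.05,0,0,0],[0,0,-0.13,0,0,0],[0,0,-0.21,0,0,0]]
  ],
  "fingers": 0.087
}}

```text
time_s: 22.75
position: [0.5206, 0.3014, 0.1427]
tcp_rot: [[0.965, -0.262, -0.004], [-0.262, -0.965, -0.001], [-0.004, 0.002, -1.0]]
force: [1.0, 0.4, -0.6]
opening: 0.994
grasp_force: 0.0
```

Scaled: 0.209 m is 0.418, 0.2 m is 0.4.

Request:
{"api": "play_rows", "payload": {
  "motion": [
    [[0.04,0.04,0,0,0,0],[0.1,0.09,0,0,0,0],[0.16,0.14,0,0,0,0],[0.22,0.19,0,0,0,0],[0.28,0.24,0,0,0,0],[0.34,0.29,0,0,0,0],[0.4,0.33,0,0,0,0],[0.418,0.34,0,0,0,0]]
  ],
  "fingers": 0.06
}}

```text
time_s: 23.42
position: [0.683, 0.0776, 0.1434]
tcp_rot: [[0.964, -0.267, 0.005], [-0.267, -0.964, -0.002], [0.005, 0.001, -1.0]]
force: [0.8, -0.0, 0.3]
opening: 0.693
grasp_force: 0.0
```

```bash
python3 - <<'E'
from h import *
for c in("top","side"):
    d=imaging.capture(c)
    for n,z in ("ramekin",.008),("lid",0): print(c,n,locate(d,c,n,z))
E
python3 g.py .679,.083,.032
```

```text
top ramekin []
top lid []
side ramekin [(0.67, [0.5222, 0.3017], [237.9, 151.1], 625, 635), (0.5, [0.5194, 0.2254], [239.2, 163.5], 711, 734)]
side lid [(0.72, [0.6797, 0.0827], [321.7, 192.9], 425, 471), (0.31, [0.5205, 0.2684], [238.8, 163.7], 726, 330)]
t 23.7 p [0.6772 0.0849 0.1428] yaw -15.08 open 60.3 grip 0.0 F [0.1 0.4 0.5]
.679,.083,.032 [0.0024 0.0014 0.1108]
```

Scaled: 0.11 m is 0.22, 0.1 m is 0.2.

Request:
{"api": "play_rows", "payload": {
  "motion": [
    [[0.004,0.001,0.06,0,0,0],[0.004,0.001,0.12,0,0,0],[0.004,0.001,0.17,0,0,0],[0.004,0.001,0.2,0,0,0],[0.004,0.001,0.22,0,0,0],[0.004,0.001,0.22,0,0,0],[0.004,0.001,0.22,0,0,0]]
  ]
}}

```text
time_s: 24.3
position: [0.6809, 0.0827, 0.0334]
tcp_rot: [[0.965, -0.261, 0.0], [-0.261, -0.965, 0.0], [0.0, -0.0, -1.0]]
force: [0.6, 0.3, 0.0]
opening: 0.686
grasp_force: 0.0
```

Request:
{"api": "play_rows", "payload": {
  "motion": [
    [[0,0,0,0,0,0],[0,0,0,0,0,0],[0,0,0,0,0,0],[0,0,0,0,0,0],[0,0,0,0,0,0],[0,0,0,0,0,0],[0,0,0,0,0,0],[0,0,0,0,0,0]]
  ],
  "fingers": 0.01
}}

```text
time_s: 24.97
position: [0.6809, 0.0821, 0.0333]
tcp_rot: [[0.965, -0.262, 0.0], [-0.262, -0.965, 0.0], [0.0, -0.0, -1.0]]
force: [0.2, 0.1, 1.1]
opening: 0.24
grasp_force: 30.0
```

```bash
python3 g.py .522,.302,.14
```

```text
t 25.0 p [0.6809 0.0821 0.0333] yaw -15.2 open 20.9 grip 30.0 F [0.2 0.1 1.1]
.522,.302,.14 [-0.2109 -0.1706 -0.1068]
```

Scaled: -0.115 m is -0.23, -0.1 m is -0.2.

Request:
{"api": "play_rows", "payload": {
  "motion": [
    [[0,0,-0.03,0,0,0],[0,0,-0.08,0,0,0],[0,0,-0.14,0,0,0],[-0.03,-0.024,-0.19,0,0,0],[-0.08,-0.064,-0.2,0,0,0],[-0.13,-0.104,-0.2,0,0,0],[-0.18,-0.146,-0.2,0,0,0],[-0.23,-0.186,-0.2,0,0,0]]
  ]
}}

```text
time_s: 25.63
position: [0.5934, 0.2029, 0.1345]
tcp_rot: [[0.965, -0.263, 0.001], [-0.263, -0.965, 0.0], [0.001, -0.001, -1.0]]
force: [-0.8, 0.8, -1.9]
opening: 0.238
grasp_force: 30.0
```

Scaled: -0.0945 m is -0.189, -0.09 m is -0.18.

Request:
{"api": "play_rows", "payload": {
  "motion": [
    [[-0.05,-0.04,0,0,0,0],[-0.1,-0.082,0,0,0,0],[-0.15,-0.124,0,0,0,0],[-0.18,-0.148,0,0,0,0],[-0.189,-0.156,0,0,0,0],[-0.189,-0.156,0.04,0,0,0],[-0.189,-0.156,0.06,0,0,0],[-0.189,-0.156,0.06,0,0,0]]
  ]
}}

```text
time_s: 26.3
position: [0.5222, 0.3009, 0.1012]
tcp_rot: [[0.965, -0.262, -0.004], [-0.262, -0.965, -0.002], [-0.004, 0.003, -1.0]]
force: [-0.0, -0.1, -0.6]
opening: 0.243
grasp_force: 30.0
```

```bash
python3 - <<'E'
from h import *
d=imaging.capture("side"); p=bot.read_state()["position"]
print(locate(d,"side","lid",p[2]-.0333),locate(d,"side","ramekin",.008))
cv2.imwrite("pics/lid.png",cv2.resize(d["frame"][100:200,180:320,::-1],(700,500),interpolation=cv2.INTER_CUBIC))
E
python3 g.py .5235,.302,.0803
```

```text
[(0.5, [0.52, 0.2844], [236.0, 134.4], 189, 332)] [(0.82, [0.5226, 0.2987], [238.1, 151.5], 585, 638), (0.6, [0.5282, 0.4219], [236.6, 134.6], 203, 515)]
t 26.4 p [0.5242 0.3013 0.1033] yaw -15.26 open 20.7 grip 30.0 F [ 0.7  1.1 -0. ]
.5235,.302,.0803 [-0.0009 -0.0005  0.023 ]
```

View pics/lid.png

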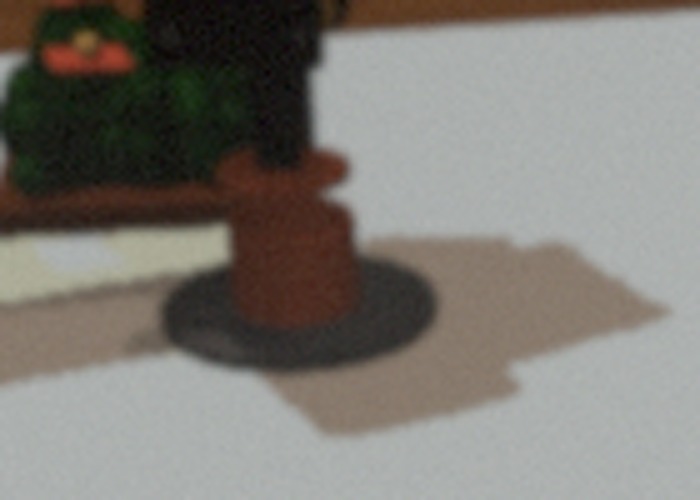

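The lid hangs over the ramekin, its disc spanning crop columns 215–350 against 230–358 for the ramekin. That may be a few mm off to the left, so I'll check it against the projection.

```bash
python3 - <<'E'
from h import *
d=imaging.capture("side"); z=bot.read_state()["position"][2]-.0333
print(z)
for dx in(0,-.005):
    h=sil(d,"lid",.522+dx,.302,z)[:,0]; print((h.min(0)-[180,100])*5,(h.max(0)-[180,100])*5)
h=sil(d,"ramekin",.522,.302,.008)[:,0]; print("ram",(h.min(0)-[180,100])*5,(h.max(0)-[180,100])*5)
# red pixel extents per row
f=d["frame"].astype(int); red=(f[...,0]>f[...,2]*1.6)&(f[...,0]>60)
for r in range(128,166,2):
    c=np.nonzero(red[r,222:256])[0]; 
    if len(c): print((r-100)*5,(c.min()+222-180)*5,(c.max()+223-180)*5)
E
python3 g.py
```

```text
0.07025704996868473
[212.93876648 111.51828766] [350.23780823 193.76373291]
[202.5087738  112.24506378] [340.00068665 194.55833435]
ram [220.39871216 188.98033142] [355.86021423 322.55500793]
150 240 340
160 225 350
170 225 345
180 225 325
190 210 310
200 215 315
210 235 340
220 230 350
230 235 350
240 235 350
250 235 350
260 235 355
270 235 355
280 235 355
290 235 355
300 235 355
310 240 345
320 260 320
t 26.5 p [0.5244 0.3014 0.1036] yaw -15.26 open 20.8 grip 30.0 F [0.  0.1 0.6]
```

Scaled: 0.0225 m is 0.045, 0.021 m is 0.042.

Request:
{"api": "play_rows", "payload": {
  "motion": [
    [[0,0,0.012,0,0,0],[0,0,0.024,0,0,0],[0,0,0.032,0,0,0],[0,0,0.038,0,0,0],[0,0,0.042,0,0,0],[0,0,0.045,0,0,0],[0,0,0.045,0,0,0],[0,0,0.045,0,0,0]]
  ]
}}

```text
time_s: 27.17
position: [0.5235, 0.3021, 0.0806]
tcp_rot: [[0.965, -0.262, 0.0], [-0.262, -0.965, 0.0], [0.0, -0.0, -1.0]]
force: [0.3, 0.7, 0.0]
opening: 0.243
grasp_force: 30.0
```

```bash
python3 g.py
```

```text
t 27.2 p [0.5235 0.3021 0.0806] yaw -15.19 open 21.1 grip 30.0 F [0.3 0.7 0. ]
```

Release, then lift and move clear to check.

Scaled: -0.09 m is -0.18, -0.05 m is -0.1.

Request:
{"api": "play_rows", "payload": {
  "motion": [
    [[0,0,0,0,0,0],[0,0,0,0,0,0],[0,0,0,0,0,0],[0,0,0,0,0,0],[0,0,0,0,0,0],[0,0,-0.04,0,0,0],[0,0,-0.1,0,0,0],[0,0,-0.18,0,0,0]]
  ],
  "fingers": 0.06
}}

```text
time_s: 27.83
position: [0.5213, 0.3012, 0.1688]
tcp_rot: [[0.965, -0.262, -0.007], [-0.262, -0.965, -0.002], [-0.006, 0.004, -1.0]]
force: [0.1, -0.4, -0.3]
opening: 0.67
grasp_force: 0.0
```

Scaled: 0.2 m is 0.4, 0.18 m is 0.36.

Request:
{"api": "play_rows", "payload": {
  "motion": [
    [[-0.04,0.06,-0.06,0,0,0],[-0.08,0.12,-0.12,0,0,0],[-0.12,0.18,-0.16,0,0,0],[-0.14,0.24,-0.16,0,0,0],[-0.16,0.3,-0.16,0,0,0],[-0.18,0.36,-0.16,0,0,0],[-0.18,0.4,-0.16,0,0,0],[-0.18,0.4,-0.16,0,0,0]]
  ]
}}

```text
time_s: 28.5
position: [0.3818, 0.1304, 0.2507]
tcp_rot: [[0.964, -0.265, -0.002], [-0.265, -0.964, -0.001], [-0.001, 0.002, -1.0]]
force: [1.2, 0.0, -0.7]
opening: 0.69
grasp_force: 0.0
```

```bash
python3 - <<'E'
from h import *
from rig import bot
Z=dict(jar=.016,mill=.016,cup=.016,ramekin=.008,lid=.047,bell=0,slate=0)
for c in("side","top"):
    d=imaging.capture(c)
    if c=="side": print(board(d,c))
    for n,z in Z.items(): print(c,n,locate(d,c,n,z))
    cv2.imwrite(f"pics/end_{c}.png",d["frame"][:,:,::-1])
E
python3 g.py
```

```text
([0.5511, -0.2912, -0.2616], np.float64(-0.689))
side jar [(0.8, [0.5499, -0.2956], [298.6, 316.6], 2283, 2569)]
side mill [(0.83, [0.6224, -0.3143], [361.7, 315.2], 2303, 2387)]
side cup [(0.93, [0.7318, -0.1678], [395.1, 252.2], 431, 1016), (0.73, [0.4741, -0.2741], [235.9, 325.7], 1603, 1678)]
side ramekin [(0.98, [0.521, 0.2824], [238.0, 154.1], 511, 658)]
side lid [(0.62, [0.5222, 0.3018], [237.1, 140.5], 295, 317)]
side bell [(0.82, [0.5491, -0.0736], [271.4, 242.2], 1147, 1143), (0.17, [0.5282, 0.4222], [237.0, 140.5], 287, 408)]
side slate [(0.88, [0.5226, 0.2869], [239.2, 163.9], 691, 1177)]
top jar [(0.82, [0.5491, -0.2946], [402.1, 218.0], 424, 561)]
top mill [(0.73, [0.6229, -0.3182], [410.1, 186.4], 436, 464)]
top cup [(0.67, [0.4732, -0.274], [392.4, 251.8], 415, 471), (0.62, [0.7379, -0.141], [330.5, 144.5], 182, 425)]
top ramekin [(0.58, [0.5112, 0.2747], [156.2, 240.1], 128, 761)]
top lid [(0.83, [0.5224, 0.3008], [142.0, 234.5], 642, 696)]
top bell [(0.93, [0.5483, -0.0747], [305.2, 223.2], 694, 702)]
top slate [(0.94, [0.5228, 0.2945], [151.4, 237.0], 2007, 2756)]
t 29.4 p [0.3841 0.1326 0.2505] yaw -15.19 open 60.1 grip 0.0 F [ 0.1 -0.5  0.2]
```

View pics/end_side.png

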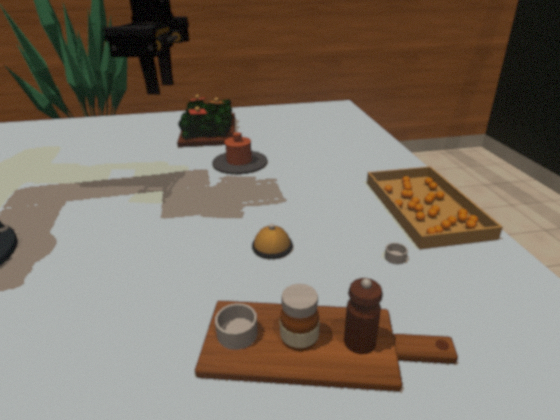

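The side view shows the lid seated on the ramekin at (238,148) on the slate. On the board, the cup (236,326), jar (299,317) and mill (362,315) stand in line with even gaps. The measured positions are all well within tolerance and the bell has not moved.

```bash
python3 -c "
from rig import bot
print(bot.hand_in())"
```

```text
the job is handed in; nothing more can be done
None
```

The table is laid and the job is handed in: the lidded ramekin stands on the slate, and the cup, jar and mill are in line on the board. In the last pictures every position was within tolerance and the bell had not moved; no verdict came back after hand-in.

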